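# Put the measuring probe away and screw the canister's captive lid down

## Robot

A 6-joint arm with a two-finger parallel gripper is mounted at the origin on the work surface. World frame = base frame: x ahead of the robot, y to its left, z up, the work surface at z = 0. Lengths are in mm, angles in rad, forces in N, time in s.
With the tool pointing down it reaches from about 350 to 725 mm from the base axis. Payload 4.3 kg.
Tool frame: the origin (TCP) lies between the finger pads; the fingertips stand 19 mm ahead of it and the grasp point (between the pads) is the TCP; z points along the fingers, y is the line along which they close (so a half turn about z gives the same grasp; the last joint's range is limited). The gripper opens to 85 mm and grips with 20 to 120 N. Pads are 22 mm wide; open, the fingers measure 114 mm over their backs; the gripper's body (76 mm by 85 mm) begins 54 mm behind the grasp point. The pads swing forward as they close: fully open they stand 13 mm farther back than shut.
Start: joints at [-1.222, 0.377, 0.081, 1.274, 0, 1.46], TCP at [254.667, -515.567, 250.329] pointing down, gripper open.
Joint ranges: [-2.72, 2.72], [-0.84, 1.66], [-1.02, 1.22], [-1.77, 2.12], [-1.37, 1.28], [-3.14, 3.14]. Speed limits (rad/s): [2.57, 2.57, 3.14, 3.14, 3.14, 3.14].

## Interface

Orientations are given as [roll, pitch, yaw] about the fixed x, y, z axes, in that order (R = Rz(yaw) Ry(pitch) Rx(roll)).
In Python, from plant import arm gives the robot as it stands.
- The arm moves only by the tool drive_tool, never from a script. Its argument "moves" is a list of rows, each a list of 2 entries, a list of its own where there are three numbers: the shift along the world's x, y, z in mm, then the turn about the world's z in degrees. In form: [[[tx, ty, tz], yaw], ...]. A call has 1 to 20 rows; each row is the pose to reach, as a shift and turn from the pose commanded when the call began; what a row does not reach only later rows make up. A row lasts 1/12 s, in which the tool goes at most 41.7 mm and 7.16 degrees, less where a joint would pass 70% of its speed; a pose out of reach is approached as far as the arm can. A call with a gripper value outside its range is refused whole. "jaw" is the closure, from 0 (fully open) to 1 (shut), set as the call begins (left out, the last holds). The fingers move at their own pace and stop on an object; the grip force is fixed at half the most. Time passes only in rows, so rows that repeat a pose let the fingers close. It gives the time, the measured TCP pose, the force, the opening and the grip force at its end, in the units of the state.
- arm.get_state(): the state, without advancing time (a new reading comes with each control period).
- arm.grab_frame(name): name is "scene" or "top" or "wrist"; returns a dict with "pixels" (400x640x3 uint8, red, green, blue), "K" (3x3 intrinsics, pixels), "R" (3x3) and "t" (3): a world point X has camera coordinates R X + t. Camera axes: x right, y down, z forward; pixel columns grow to the right and rows downward; lengths in mm; the calibration is good to about 2 mm. A picture is of the moment at which its call begins. There is no depth.
- arm.close_job(): hands the job in; it is judged then, once.
The state is a dict: "time": time; "joint_positions": joint angles; "joint_vel": joint speeds; "joint_efforts": joint torques, N m; "tool_pos": TCP position; "tcp_rot": TCP orientation; "force": force on the tool from outside, world axes, zero at the start; "torque": the same for the moment, N m; "grip_width": opening from 0.0 (shut) to 1.0 (fully open); "grasp_force": force on a finger pad.
Only numpy, scipy, OpenCV 4.12 (cv2) and the standard library are available. Lean on these libraries where they do the work, as an engineer would, in place of code of your own. Each camera call takes 0.05 s, during which the arm holds its last target. There are 200 camera calls.

## Task

Put the loose measuring probe away: lay it flat in the empty middle of the round storage canister, between the two stored probes and parallel to them, its thin tip pointing the same way as theirs. Then swing the canister's captive lid over the mouth and screw it down clockwise until it is fully tight. Leave the stored probes and the other things on the bench where they are.

Things in the scene. Friction and masses are not known exactly. Their poses are not given: they have to be found in the camera images.
- canister: Low round open aluminium canister fixed to the bench, 140 mm outside diameter, wall 6 mm (128 mm inside), 45 mm high, with a flat cork-lined inner floor 12 mm above the bench. Origin: on its axis, at bench level; z up. The stored probes lie parallel to its x axis with their tips towards +x, on either side of the middle.
- floor (a point): Centre of the canister's inner floor, 12 mm above the bench; axes as the canister's.
- pivot (a point): Top of the steel post (18 mm diameter, 82 mm high) beside the canister, on the vertical axis about which the lid's arm swings; 92 mm from the canister's axis.
- probe: The loose measuring probe, 35 to 70 g, lying on the bench: a square steel body 56 x 11 x 11 mm, with a thin round stem and stylus 30 mm long out of one end, 86 mm overall. Origin: centre of the square body's underside (body spans -28 to +28 mm along x); x points to the tip, z up. Its centre of mass is within 5 mm of the origin.
- probe_tip (a point): End of the loose probe's stylus: 58 mm along the probe's +x from its origin, 5.5 mm above its underside.
- stored_a: A stored probe, loose, same shape and frame as the probe, lying on the canister's floor 38 mm to the +y side of the canister's middle. It must stay there.
- stored_b: A stored probe like stored_a, 38 mm to the -y side of the middle.
- lid_arm (a joint): Swing of the lid's arm about the vertical axis at point pivot, rad: 0 = lid exactly over the canister, against a stop; grows counter-clockwise seen from above as the lid swings aside, to 2.6. Friction (0.12 N m) holds it where it is left. A flat level steel bar 20 mm wide, top 76 mm above the bench, carrying the lid 92 mm from the pivot and ending in the upright knob.
- swing_knob (a point): Centre of the top of the small upright steel knob at the arm's free end: 18 mm diameter, standing 17 mm above the arm (76 to 93 mm above the bench), 150 mm from the pivot axis, 58 mm beyond the lid's axis. A handle for swinging the arm.
- lid (a joint): Turn of the lid with its grip about its own vertical axis, rad: grows clockwise seen from above, 0 (thread open) to 4.2 (tight, hard stop); starts at 0 to 0.5. It sinks 2.2 mm per rad. Thread friction 0.08 N m. A 140 mm disc 11 mm thick under the arm, with a plug 123 mm wide, 5.5 mm deep, that enters the mouth: it clears the rim only while unscrewed; screwed in, it locks the arm.
- lid_grip (a point): Centre of the top of the lid's black fluted round grip, above the arm on the lid's axis: 44 mm diameter, 24 mm tall, its top 119 mm above the bench with the thread open and 110 mm when tight; below it a 24 mm stem. The grip turns with the lid; a light raised bar across its top shows its turn.
- screwdriver: Screwdriver with a grey handle, 150 mm long, lying on the bench. Origin: at its underside about mid-length. It is a bystander.
- gauge_block: Small steel block 35 x 12 x 20 mm on the bench. Origin: centre of its underside. It is a bystander.
- dish: Small open glass dish, 64 mm diameter, 14 mm high. Origin: centre of its underside. It is a bystander.
- lens_case: Round grey plastic jar 40 mm diameter, 55 mm high, black cap. Origin: centre of its underside. It is a bystander.
- pen: Black pen 120 x 8 x 8 mm on the notebook. Origin: centre of its underside. It is a bystander.
- card_tray: Open cardboard tray 130 x 170 x 28 mm with pin gauges in it. Origin: centre of its underside. It is a bystander.
- wash_bottle: Amber glass bottle 44 mm diameter, 90 mm high, white cap. Origin: centre of its underside. It is a bystander.
Things that resemble listed ones, but are neither listed nor needed, are in the scene too. What is shaped like the probe but turquoise is not meant.

How it is judged:
By the outcome, as a careful person would: the job done as asked, in the order asked, and still so for the second after the job is handed in, with the robot touching nothing.
It also fails if it takes over 72 s, if anything falls off the work surface, if the arm or the gripper's body presses on something with over 40 N, if the wrist force passes 120 N, or if a joint passes its speed limit or range.

## Working session

There is one attempt and no reset: what is moved stays moved. The work goes in short steps, Python scripts to look and compute and a tool call to move; the robot and the scene stay as the last step left them, time stands still between calls to the robot, and variables do not carry over. Pictures are saved under pics/ and viewed, at most 10 in all, crops included, and the job is handed in when it is done.

Besides the shell and the picture viewer there is one more tool, called after "Emit:" as a command line: name --argument value ..., lists and objects as JSON in quotes. drive_tool: Moves the arm, as the interface text tells. Its arguments: {"type":"object","properties":{"moves":{"type":"array"},"jaw":{"type":"number"}},"required":["moves"]}

```bash
mkdir -p pics; ls
cat > h.py <<'E'
import numpy as np, cv2, pickle
from plant import arm
def grab(n,tag):
    f=arm.grab_frame(n); pickle.dump(f,open(f'pics/{tag}.pkl','wb'))
    cv2.imwrite(f'pics/{tag}.png',f['pixels'][:,:,::-1]); return f
def load(tag): return pickle.load(open(f'pics/{tag}.pkl','rb'))
def ray(f,uv):
    R=np.array(f['R']);t=np.array(f['t']);d=R.T@np.linalg.inv(np.array(f['K']))@np.array([uv[0],uv[1],1.]);return -R.T@t,d
def onz(f,uv,z):
    c,d=ray(f,uv);return c+d*(z-c[2])/d[2]
def tri(*fu):
    A=np.zeros((3,3));b=np.zeros(3);L=[]
    for f,uv in fu:
        c,d=ray(f,uv);d=d/np.linalg.norm(d);P=np.eye(3)-np.outer(d,d);A+=P;b+=P@c;L.append((c,P))
    X=np.linalg.solve(A,b);return X,[float(np.linalg.norm(P@(X-c))) for c,P in L]
def proj(f,X):
    p=np.array(f['K'])@(np.array(f['R'])@np.array(X,float)+np.array(f['t']));return p[:2]/p[2]
def crop(f,x0,y0,x1,y1,s,name):
    cv2.imwrite(f'pics/{name}.png',cv2.resize(f['pixels'][y0:y1,x0:x1,::-1],None,fx=s,fy=s,interpolation=cv2.INTER_CUBIC))
E
python3 - <<'E'
from h import *
np.set_printoptions(suppress=True,precision=2)
for n in ("scene","top"):
    f=grab(n,n+"0"); print(n,f['K'],ray(f,(320,200)))
s=arm.get_state();print(s)
E
```

```text
pics
scene [[493.73   0.   318.7 ]
 [  0.   493.73 189.61]
 [  0.     0.     1.  ]] (array([1064.78, -810.42, 1069.61]), array([-0.35,  0.59, -0.73]))
top [[492.02   0.   314.31]
 [  0.   492.02 194.97]
 [  0.     0.     1.  ]] (array([ 296.25,    1.21, 1635.56]), array([ 0.17, -0.02, -0.99]))
{'time': 0.1, 'joint_positions': array([-1.22,  0.38,  0.08,  1.27, -0.  ,  1.46]), 'joint_vel': array([-0., -0.,  0., -0., -0.,  0.]), 'joint_efforts': array([  0.  , -46.47,  27.06,   0.01,  -0.  ,  -0.  ]), 'tool_pos': array([ 254.46, -515.02,  249.47]), 'tcp_rot': array([-3.14, -0.  ,  0.46]), 'force': array([-0.23,  0.39, -0.44]), 'torque': array([ 0.05, -0.03, -0.  ]), 'grasp_force': 0.0, 'grip_width': 0.9972991752670539}
```

View pics/top0.png

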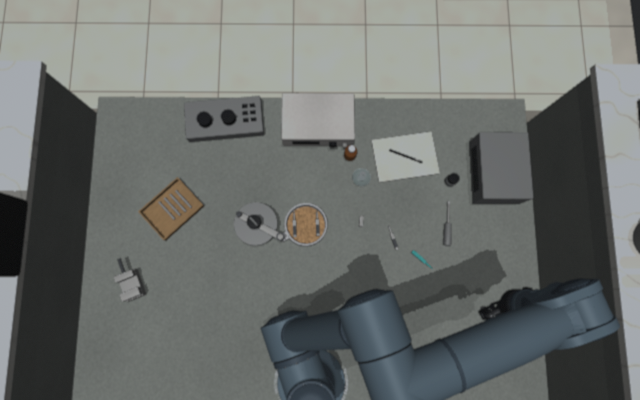

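View pics/scene0.png

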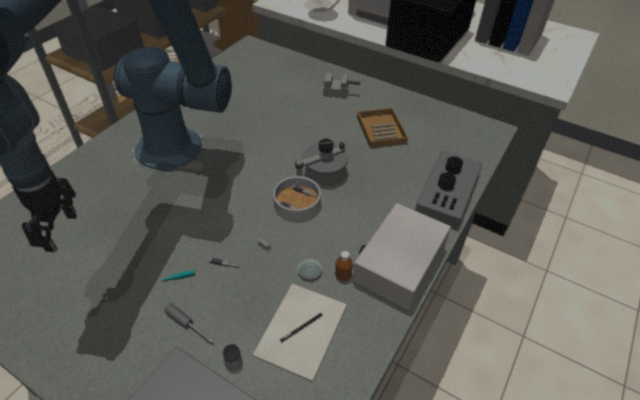

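Top view: probe candidates are the grey probe at (394,238), the turquoise look-alike at (421,259), the screwdriver at (447,225) and the stored probes at (294,226) and (317,226) in the canister at (306,224). The lid is at (255,224). In the scene view the grey probe is at (224,263). By the description I choose the grey one at (394,238), and check it in a crop.

Run:
```python
from h import *
a=load('top0')['pixels'];b=load('scene0')['pixels']
r=lambda i,s:cv2.resize(i,None,fx=s,fy=s,interpolation=cv2.INTER_CUBIC)
A=r(a[195:270,230:430],4); B=r(b[130:280,200:360],2); 
B=r(b[132:218,250:360],5)[:300]  if 0 else r(b[135:210,260:360],4)
C=r(b[245:280,155:255],4)
P=np.zeros((600,800,3),np.uint8);P[:300,:800]=A;P[300:600,:400]=B;P[300:440,400:800]=C
cv2.imwrite('pics/c1.png',P[:,:,::-1])
```

```text
(no output)
```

View pics/c1.png

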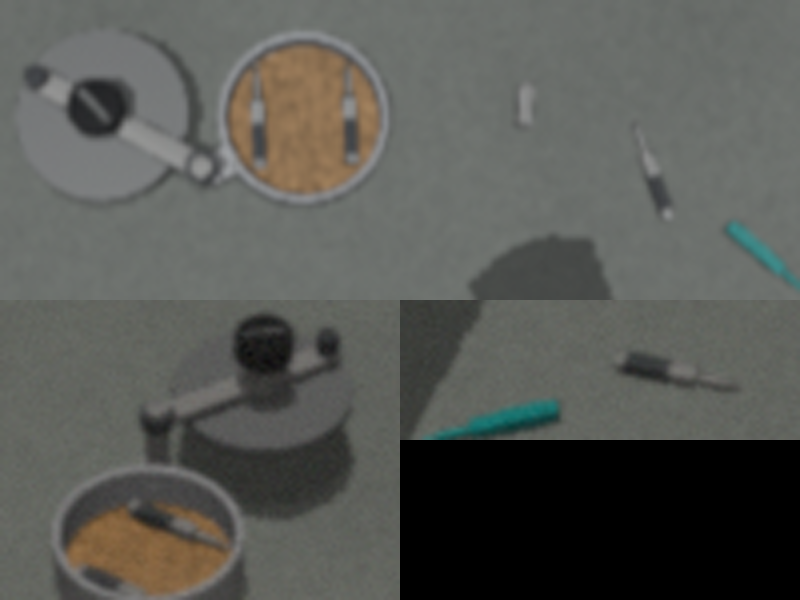

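The close crop confirms it: grey/black probe with stylus, tip at crop (636,126), back end (669,215). The canister's rim centre is at crop (304,117), the post at (203,165), the grip at (98,107) and the knob at (37,75).

Run:
```python
from h import *
np.set_printoptions(suppress=True,precision=1)
t=load('top0');s=load('scene0')
T=lambda u,v:(230+(u+.5)/4-.5,195+(v+.5)/4-.5)
S=lambda u,v:(260+u/4,135+(v-300)/4)
C=lambda u,v:(155+(u-400)/4,245+(v-300)/4)
for n,a,b in [('tip',T(636,126),C(737,388)),('back',T(669,215),C(617,362)),('grip',T(98,107),S(264,328)),('knob',T(37,75),S(328,333)),('post',T(203,165),S(157,408)),('rim',T(304,117),S(149,533)),('sa_back',T(260,163),S(135,505)),('sa_tip',T(257,62),S(225,547))]:
    print(n,*tri((t,a),(s,b)))
print('rim45',onz(t,T(304,117),45),'probe5',onz(t,T(636,126),5),onz(t,T(669,215),6))
print('A',onz(t,T(260,163),18),onz(t,T(257,62),18),'B',onz(t,T(353,160),18),onz(t,T(348,62),18))
print('post',onz(t,T(203,165),82),'grip',onz(t,T(98,107),119),'knob',onz(t,T(37,75),93))
w=grab('wrist','w0');print(ray(w,(320,200)), w['K'][0,0])
```

```text
tip [ 495.7 -257.4   -3.1] [2.315061674994878, 2.3150616749949777]
back [ 419.5 -283.9    0.7] [0.0020849542768901635, 0.0020849542768892407]
grip [495.  179.  118.3] [2.2629801910408074, 2.2629801910407297]
knob [523.4 230.6  90.3] [1.3702347138415472, 1.3702347138414692]
post [453.1  98.7  78.4] [0.9660093373768185, 0.9660093373767898]
rim [497.1  19.7  37.2] [1.4689512449506703, 1.4689512449507534]
sa_back [461.   55.6  16.6] [0.8883927281563999, 0.8883927281563142]
sa_tip [543.1  57.1  16.4] [1.7492380731083572, 1.749238073108562]
rim45 [495.   18.6  45. ] probe5 [ 493.1 -257.7    5. ] [ 419.1 -283.     6. ]
A [460.2  54.9  18. ] [544.2  58.2  18. ] B [462.8 -21.6  18. ] [544.4 -17.4  18. ]
post [452.   97.8  82. ] grip [493.1 177.5 119. ] knob [521.9 229.4  93. ]
(array([ 323.1, -481.8,  373.3]), array([-0.3, -0.2, -1. ])) 301.3585009806929
```

Emit:
drive_tool --moves '[[[155, 230, -60], -7.5], [[155, 230, -60], -7.5], [[155, 230, -60], -7.5], [[155, 230, -60], -7.5], [[155, 230, -60], -7.5], [[155, 230, -60], -7.5], [[155, 230, -60], -7.5], [[155, 230, -60], -7.5], [[155, 230, -60], -7.5], [[155, 230, -60], -7.5], [[155, 230, -60], -7.5], [[155, 230, -60], -7.5], [[155, 230, -60], -7.5]]' --jaw 0.5

```text
time: 1.23
tool_pos: [409.3, -286.8, 190.6]
tcp_rot: [3.141, -0.0, 0.326]
force: [-0.9, 0.6, 0.2]
grip_width: 0.501
grasp_force: 0.0
```

Run:
```python
from h import *
f=grab('wrist','w1');s=arm.get_state();print(s['tool_pos'],s['tcp_rot'],s['grip_width'])
for X in ([493,-257.5,5],[419,-283,6]): print(proj(f,X))
print(ray(f,(320,200)))
```

```text
[ 409.28672041 -286.64358901  190.54690003] [ 3.14100854e+00 -1.83921535e-04  3.25954620e-01] 0.4983263007712114
[311.87726016  89.00433324]
[312.40109143 168.80076028]
(array([ 481.71295353, -262.81439815,  314.46782221]), array([-0.28515362, -0.11981336, -0.95125746]))
```

View pics/w1.png

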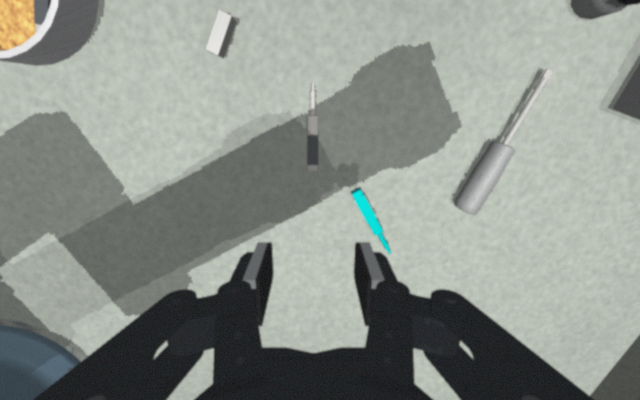

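The wrist view shows the probe with its tip at (312.5,82), front of body at (313,115) and back end at (312.5,168). The turquoise one is at (370,220).

Run:
```python
from h import *
np.set_printoptions(suppress=True,precision=1)
f=load('w1');t=load('top0')
a=onz(f,(312.5,81.5),5.5);b=onz(f,(312.5,168.5),6);m=onz(f,(312.8,115),11)
print(a,b,m,np.linalg.norm(a-b),np.degrees(np.arctan2(*(a-b)[1::-1])))
print(tri((f,(312.5,81.5)),(t,(388.6,226.1))),tri((f,(312.5,168.5)),(t,(397,248.5))))
u=(a-b)/np.linalg.norm(a-b);print('centre',b+28*u,a-58*u)
```

```text
[ 499.6 -255.9    5.5] [ 419.3 -283.     6. ] [ 470.5 -266.    11. ] 84.69726885110411 18.647515606935972
(array([ 496.6, -256.9,    2.9]), [3.321475354853047, 3.321475354853009]) (array([ 418.9, -283.4,    4.4]), [0.2924071885746391, 0.29240718857466713])
centre [ 445.9 -274.     5.8] [ 444.6 -274.5    5.8]
```

Emit:
drive_tool --moves '[[[36, 11.5, -80], 0], [[36, 11.5, -130], 0], [[36, 11.5, -130], 0], [[36, 11.5, -130], 0], [[36, 11.5, -130], 0], [[36, 11.5, -140], 0], [[36, 11.5, -150], 0], [[36, 11.5, -160], 0], [[36, 11.5, -166], 0], [[36, 11.5, -166], 0], [[36, 11.5, -166], 0]]'

```text
time: 2.2
tool_pos: [445.5, -274.1, 24.4]
tcp_rot: [-3.141, 0.0, 0.328]
force: [-0.1, 0.1, 0.1]
grip_width: 0.5
grasp_force: 0.0
```

Emit:
drive_tool --moves '[[[0, 0, 0], 0], [[0, 0, 0], 0], [[0, 0, 0], 0], [[0, 0, 0], 0], [[0, 0, 0], 0], [[0, 0, 0], 0], [[0, 0, 0], 0], [[0, 0, 0], 0]]' --jaw 1

```text
time: 2.87
tool_pos: [446.1, -274.4, 25.1]
tcp_rot: [3.14, -0.001, 0.328]
force: [-2.2, -0.1, 5.6]
grip_width: 0.1
grasp_force: 59.0
```

Emit:
drive_tool --moves '[[[0, 0, 10], 0], [[0, 0, 40], 0], [[0, 0, 80], 0], [[0, 0, 120], 0], [[-5, 30, 150], -4], [[-10, 60, 175], -8], [[-15, 100, 175], -12], [[-20, 140, 175], -16], [[-20, 180, 175], -16], [[-20, 220, 175], -16], [[-20, 260, 175], -16], [[-20, 290, 175], -16], [[-20, 290, 175], -16], [[-20, 290, 175], -16], [[-20, 290, 175], -16], [[-20, 290, 175], -16]]'

```text
time: 4.2
tool_pos: [425.8, 15.0, 199.5]
tcp_rot: [3.141, -0.0, 0.047]
force: [-0.2, -0.4, 0.2]
grip_width: 0.101
grasp_force: 58.9
```

Run:
```python
from h import *
f=grab('wrist','w2');s=arm.get_state();print(s['tool_pos'],s['tcp_rot'],s['grip_width'],s['grasp_force'],s['force'])
cv2.imwrite('pics/w2b.png',cv2.resize(f['pixels'][:,:,::-1],(800,500),interpolation=cv2.INTER_CUBIC))
```

```text
[425.79117867  14.82495704 199.40454327] [ 3.14121833e+00 -5.69643098e-06  4.65911108e-02] 0.10072323056187805 58.90769362449646 [-0.69518703 -0.49044112 -0.98020691]
```

View pics/w2b.png

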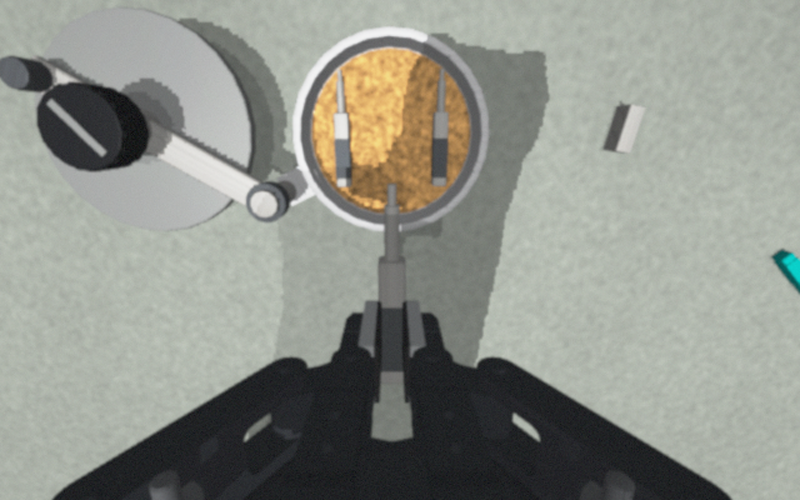

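Wrist view (×1.25): the probe is held straight, tip ahead at (392,188). The rim spans 293–489 by 27–231. Stored A runs from tip (340,68) to back (344,186), B from (442,68) to (438,186). The post is at (265,202), the grip at (90,127) and the knob at (12,72).

Run:
```python
from h import *
np.set_printoptions(suppress=True,precision=1)
f=load('w2');t=load('top0');q=lambda u,v:((u+.5)/1.25-.5,(v+.5)/1.25-.5)
T=lambda u,v:(230+(u+.5)/4-.5,195+(v+.5)/4-.5)
P=[onz(f,q(*p),45) for p in((293,129),(489,129),(391,27),(391,231.5))]
print(*P,(P[0]+P[1])/2,(P[2]+P[3])/2)
for a,b in(((340,68),(344,186)),((442,68),(438,186))):
    A=onz(f,q(*a),17.5);B=onz(f,q(*b),18);print(A,B,np.degrees(np.arctan2(*(A-B)[1::-1])),np.linalg.norm(A-B))
print('held tip',onz(f,q(392,184),188),'back',onz(f,q(392,371),180))
for n,a,b in(('rim',(391,129),(304,117)),('post',(263,203),(203,165)),('grip',(79,127),(98,107)),('knob',(10,72),(37,75)),('Aback',(344,186),(260,163)),('Bback',(438,186),(353,160))):
    print(n,tri((f,q(*a)),(t,T(*b))))
print('post',onz(f,q(265,201),82))
```

```text
[498.3  87.4  45. ] [504.8 -50.6  45. ] [565.1  21.4  45. ] [426.9  14.9  45. ] [501.6  18.4  45. ] [496.   18.1  45. ]
[542.7  58.2  17.5] [455.8  54.3  18. ] 2.518385414563574 86.99152207618685
[546.3 -17.2  17.5] [459.4 -21.6  18. ] 2.8722600474169533 86.97803766792708
held tip [483.2  16.9 188. ] back [399.2  12.9 180. ]
rim (array([501.4,  18.8,  -6.3]), [0.34063087421799754, 0.3406308742180018])
post (array([452.1,  98.1,  83.8]), [0.45353426507014677, 0.4535342650701793])
grip (array([494. , 177.6, 120.7]), [1.1439132410545803, 1.1439132410544515])
knob (array([521.4, 228.8,  96.9]), [0.14642804383075622, 0.14642804383068775])
Aback (array([458.3,  53.5,  32.8]), [0.9885414674292993, 0.9885414674293528])
Bback (array([461.3, -20.8,  29.4]), [0.7515048713697394, 0.7515048713696763])
post [453.4  97.7  82. ]
```

Emit:
drive_tool --moves '[[[30, 1.6, -20], 0], [[60, 3.2, -50], 0], [[60, 3.2, -85], 0], [[60, 3.2, -115], 0], [[60, 3.2, -135], 0], [[60, 3.2, -145], 0], [[60, 3.2, -152], 0], [[60, 3.2, -157], 0], [[60, 3.2, -160], 0], [[60, 3.2, -162], 0], [[60, 3.2, -162], 0], [[60, 3.2, -162], 0], [[60, 3.2, -162], 0]]'

```text
time: 5.33
tool_pos: [486.3, 19.1, 38.0]
tcp_rot: [3.141, -0.001, 0.049]
force: [-0.2, 0.3, -0.5]
grip_width: 0.097
grasp_force: 58.9
```

Emit:
drive_tool --moves '[[[0, 0, -0.7], 0], [[0, 0, -1.2], 0], [[0, 0, -1.2], 0]]'

```text
time: 5.58
tool_pos: [486.2, 19.1, 37.1]
tcp_rot: [3.141, -0.001, 0.049]
force: [-0.9, -0.6, 5.8]
grip_width: 0.099
grasp_force: 59.7
```

Touching the floor (5.8 N). Release partially, then lift.

Emit:
drive_tool --moves '[[[0, 0, 0], 0], [[0, 0, 0], 0], [[0, 0, 0], 0], [[0, 0, 0], 0], [[0, 0, 0], 0]]' --jaw 0.75

```text
time: 6.0
tool_pos: [485.6, 19.2, 36.0]
tcp_rot: [3.142, 0.0, 0.049]
force: [0.3, -0.4, -0.5]
grip_width: 0.254
grasp_force: 0.0
```

Emit:
drive_tool --moves '[[[0, 0, 5], 0], [[0, 0, 15], 0], [[0, 0, 30], 0], [[0, 0, 60], 0], [[0, 0, 100], 0], [[-30, 0, 130], 0], [[-60, 0, 162], 0], [[-60, 0, 162], 0], [[-60, 0, 162], 0], [[-60, 0, 162], 0]]'

```text
time: 6.83
tool_pos: [426.2, 19.1, 198.3]
tcp_rot: [3.141, -0.002, 0.049]
force: [0.1, 1.0, -0.9]
grip_width: 0.248
grasp_force: 0.0
```

Run:
```python
from h import *
f=grab('wrist','w3');s=arm.get_state();print(s['tool_pos'],s['tcp_rot'],s['grip_width'],s['joint_positions'])
cv2.imwrite('pics/w3b.png',cv2.resize(f['pixels'][:,:,::-1],(800,500),interpolation=cv2.INTER_CUBIC))
```

```text
[425.91910374  19.11271002 197.48341556] [3.14156667e+00 1.87781936e-04 4.86081996e-02] 0.24624733048556782 [-1.04139822e-01  1.05923615e-01 -4.14141028e-01  1.05091333e+00
 -5.42531872e-05  2.98884463e+00]
```

View pics/w3b.png

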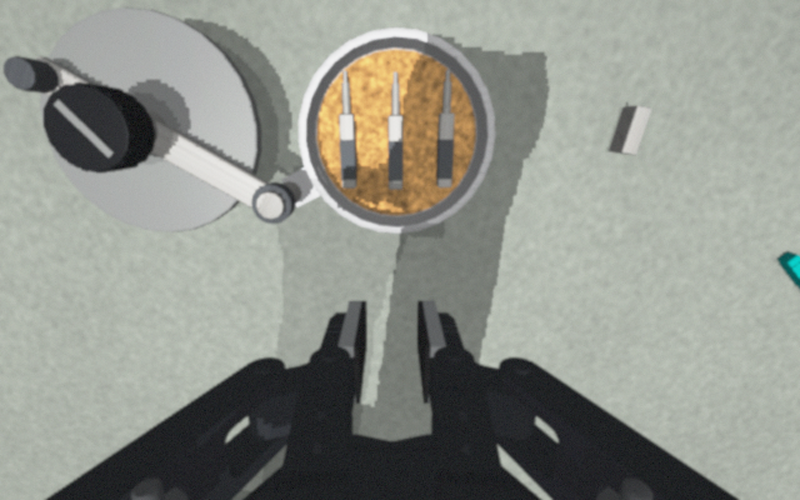

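The probe lies flat in the middle at (395,130), parallel between A (348) and B (445), tip up like theirs; the arm is unchanged. Next I turn the wrist round and go above the knob.

Emit:
drive_tool --moves '[[[16, 35, 0], 7], [[32, 70, 0], 14], [[48, 105, 0], 21], [[64, 140, 0], 28], [[80, 175, 0], 35], [[96.3, 210.4, 0], 42], [[96.3, 210.4, 0], 49], [[96.3, 210.4, 0], 56], [[96.3, 210.4, 0], 63], [[96.3, 210.4, 0], 70], [[96.3, 210.4, 0], 77], [[96.3, 210.4, 0], 84], [[96.3, 210.4, 0], 91], [[96.3, 210.4, 0], 98], [[96.3, 210.4, 0], 105], [[96.3, 210.4, 0], 112], [[96.3, 210.4, 0], 119], [[96.3, 210.4, 0], 126], [[96.3, 210.4, 0], 133], [[96.3, 210.4, 0], 140]]' --jaw 0.5

```text
time: 8.55
tool_pos: [521.8, 229.5, 195.6]
tcp_rot: [-3.139, -0.002, 2.498]
force: [-0.4, -0.0, 1.0]
grip_width: 0.503
grasp_force: 0.0
```

Emit:
drive_tool --moves '[[[0, 0, 0], 7], [[0, 0, 0], 14], [[0, 0, 0], 21], [[0, 0, 0], 28], [[0, 0, 0], 35], [[0, 0, 0], 42], [[0, 0, 0], 49], [[0, 0, 0], 56], [[0, 0, 0], 63], [[0, 0, 0], 70], [[0, 0, 0], 77], [[0, 0, 0], 84], [[0, 0, 0], 91], [[0, 0, 0], 98], [[0, 0, 0], 99.5], [[0, 0, 0], 99.5], [[0, 0, 0], 99.5]]'

```text
time: 9.97
tool_pos: [521.8, 229.5, 196.2]
tcp_rot: [3.14, -0.002, -2.055]
force: [0.2, 0.4, -0.4]
grip_width: 0.501
grasp_force: 0.0
```

Run:
```python
from h import *
f=grab('wrist','w4');s=arm.get_state();print(s['tool_pos'],s['tcp_rot'],s['joint_positions'][5])
cv2.imwrite('pics/w4b.png',cv2.resize(f['pixels'][:,:,::-1],(800,500),interpolation=cv2.INTER_CUBIC))
for X in ([522,229.5,93],[494,177.6,119],[452.5,98,82],[496,18,45]):print((proj(f,X)+.5)*1.25-.5)
```

```text
[521.83492996 229.49484426 196.58850548] [ 3.13989030e+00 -1.58688423e-03 -2.05538187e+00] -0.7831964932730344
[389.9826396  257.54022552]
[390.99092228 167.37621175]
[390.16175976  -6.27315638]
[263.73085449 -82.77725825]
```

View pics/w4b.png

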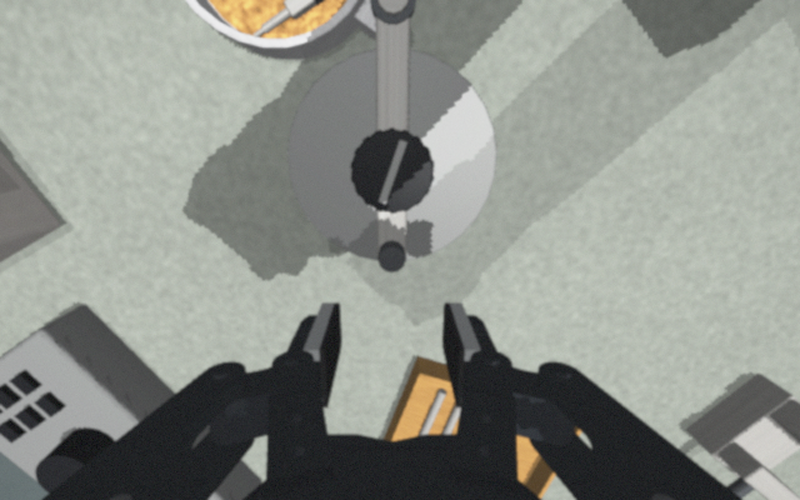

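The knob top is at (391,256), against a predicted (390,257.5), with the arm vertical in the picture. I descend and close loosely around it.

Emit:
drive_tool --moves '[[[0, 0, -35], 0], [[0, 0, -65], 0], [[0, 0, -85], 0], [[0, 0, -93], 0], [[0, 0, -97], 0], [[0, 0, -97], 0], [[0, 0, -97], 0]]'

```text
time: 10.6
tool_pos: [522.9, 229.8, 102.2]
tcp_rot: [-3.14, 0.001, -2.055]
force: [-0.2, 0.7, 0.5]
grip_width: 0.501
grasp_force: 0.0
```

Emit:
drive_tool --moves '[[[0, 0, 0], 0], [[0, 0, 0], 0], [[0, 0, 0], 0], [[0, 0, 0], 0], [[0, 0, 0], 0]]' --jaw 0.78

```text
time: 11.02
tool_pos: [522.2, 229.6, 101.6]
tcp_rot: [-3.141, 0.001, -2.054]
force: [0.7, -0.8, -0.2]
grip_width: 0.221
grasp_force: 0.0
```

Run:
```python
import numpy as np
p=np.array([452.5,98]);k0=np.array([521.8,229.5]);r=149.5
th=np.arctan2(*(k0-p)[::-1]);print(np.degrees(th),np.hypot(*(k0-p)))
k0=p+r*np.array([np.cos(th),np.sin(th)])
rows=[[[*np.round(p+r*np.array([np.cos(th-np.radians(a)),np.sin(th-np.radians(a))])-k0,1).tolist(),0],-a] for a in range(6,127,6)]
print(rows)
```

```text
62.210939951670646 148.6429951259056
[[[13.4, -8.0, 0], -6], [[26.0, -17.4, 0], -12], [[37.5, -28.0, 0], -18], [[47.8, -39.8, 0], -24], [[56.8, -52.6, 0], -30], [[64.4, -66.2, 0], -36], [[70.6, -80.6, 0], -42], [[75.2, -95.6, 0], -48], [[78.3, -110.9, 0], -54], [[79.7, -126.5, 0], -60], [[79.5, -142.1, 0], -66], [[77.6, -157.7, 0], -72], [[74.2, -172.9, 0], -78], [[69.1, -187.8, 0], -84], [[62.6, -202.0, 0], -90], [[54.5, -215.4, 0], -96], [[45.2, -227.9, 0], -102], [[34.5, -239.4, 0], -108], [[22.8, -249.7, 0], -114], [[10.0, -258.7, 0], -120], [[-3.7, -266.4, 0], -126]]
```

Emit:
drive_tool --moves '[[[0, 0, -2], 0], [[6.9, -3.8, -2], -3], [[13.4, -8.0, -2], -6], [[26.0, -17.4, -2], -12], [[37.5, -28.0, -2], -18], [[47.8, -39.8, -2], -24], [[56.8, -52.6, -2], -30], [[64.4, -66.2, -2], -36], [[70.6, -80.6, -2], -42], [[75.2, -95.6, -2], -48], [[78.3, -110.9, -2], -54], [[79.7, -126.5, -2], -60], [[79.5, -142.1, -2], -66], [[77.6, -157.7, -2], -72], [[74.2, -172.9, -2], -78], [[69.1, -187.8, -2], -84], [[62.6, -202.0, -2], -90], [[54.5, -215.4, -2], -96], [[49.9, -221.8, -2], -99], [[45.2, -227.9, -2], -102]]'

```text
time: 12.68
tool_pos: [566.7, 1.2, 98.9]
tcp_rot: [3.141, -0.001, 2.445]
force: [0.6, 0.7, -0.1]
grip_width: 0.219
grasp_force: 0.5
```

Emit:
drive_tool --moves '[[[-10.7, -11.5, 0], -6], [[-16.5, -16.8, 0], -9], [[-22.4, -21.8, 0], -12], [[-28.7, -26.5, 0], -15], [[-35.2, -30.8, 0], -18], [[-38.5, -32.9, 0], -19.5], [[-41.9, -34.9, 0], -21], [[-44.2, -36.1, 0], -22], [[-46.6, -37.3, 0], -23], [[-46.6, -37.3, 0], -23]]'

```text
time: 13.52
tool_pos: [524.8, -33.1, 99.5]
tcp_rot: [3.131, -0.002, 2.048]
force: [12.7, 8.9, -8.9]
grip_width: 0.218
grasp_force: 7.0
```

Emit:
drive_tool --moves '[[[3.5, 2, 0], 0], [[3.5, 2, 0], 0], [[3.5, 2, 0], 0], [[3.5, 2, 0], 0]]' --jaw 0.55

```text
time: 13.85
tool_pos: [523.6, -33.8, 99.0]
tcp_rot: [-3.141, -0.0, 2.047]
force: [0.2, 0.4, 0.6]
grip_width: 0.452
grasp_force: 0.0
```

Emit:
drive_tool --moves '[[[0, 0, 15], 0], [[0, 0, 40], 0], [[0, 0, 75], 0], [[0, 0, 110], 0], [[0, 0, 110], 0], [[0, 0, 110], 0], [[0, 0, 110], 0]]' --jaw 0.1

```text
time: 14.43
tool_pos: [523.7, -33.8, 208.8]
tcp_rot: [-3.141, -0.0, 2.047]
force: [0.0, -0.4, -0.9]
grip_width: 0.899
grasp_force: 0.0
```

Run:
```python
from h import *
np.set_printoptions(suppress=True,precision=1)
f=grab('wrist','w5');s=arm.get_state();print(s['tool_pos'],s['tcp_rot'],s['joint_positions'][5],s['grip_width'])
t=grab('top','top5')
a=f['pixels'];b=cv2.resize(t['pixels'][190:265,230:380],None,fx=4,fy=4,interpolation=cv2.INTER_CUBIC)[:,:600]
P=np.zeros((600,800,3),np.uint8);P[:400,:640]=a;c=cv2.resize(t['pixels'][205:255,260:360],(400,200),interpolation=cv2.INTER_CUBIC);P[400:,:400]=c
cv2.imwrite('pics/c5.png',P[:,:,::-1])
for X in ([524.3,-33.7,93],[496,18,119],[452.5,98,82]):print(proj(f,X),(proj(t,X)-[260,205])*4+[0,400])
```

```text
[523.1 -33.7 208. ] [-3.1 -0.   2. ] 0.9095325961522496 0.8999587577897787
[315.1 199.8] [248.1 431.3]
[313.4 130.4] [182.3 462.3]
[310.7  -3. ] [ 81.3 522.9]
```

View pics/c5.png

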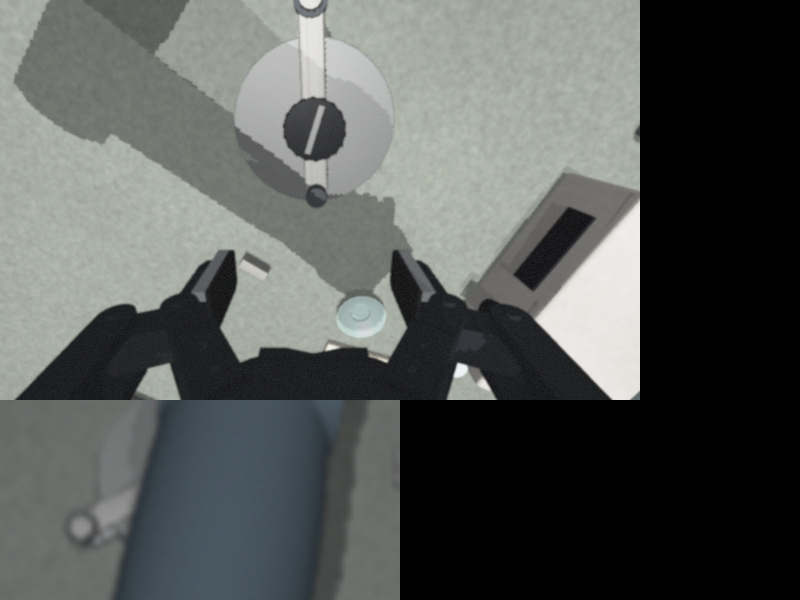

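The lid sits over the canister: wrist view grip at (314.5,128.5), knob (316,196), post (311,3), its bar about 18° clockwise of the arm. The top view is hidden by the robot's arm.

Run:
```python
from h import *
f=load('w5');print(onz(f,(314.5,128.5),119),onz(f,(316,195),93),onz(f,(310.5,4),82))
```

```text
[496.06775441  19.50657752 119.        ] [523.03704372 -29.67294773  93.        ] [454.38807295  94.00164928  82.        ]
```

Emit:
drive_tool --moves '[[[-13, 26, 0], 7], [[-27.5, 52, 0], 14], [[-27.5, 52, 0], 21], [[-27.5, 52, 0], 28], [[-27.5, 52, 0], 35], [[-27.5, 52, 0], 42], [[-27.5, 52, 0], 49], [[-27.5, 52, 0], 56], [[-27.5, 52, 0], 63], [[-27.5, 52, 0], 70], [[-27.5, 52, 0], 77], [[-27.5, 52, 0], 84], [[-27.5, 52, 0], 91], [[-27.5, 52, 0], 98], [[-27.5, 52, 0], 105], [[-27.5, 52, 0], 112], [[-27.5, 52, 0], 119], [[-27.5, 52, 0], 126], [[-27.5, 52, 0], 133], [[-27.5, 52, 0], 140]]' --jaw 0.1

```text
time: 16.2
tool_pos: [495.3, 18.4, 207.4]
tcp_rot: [3.138, -0.001, -1.787]
force: [0.6, 0.3, 0.3]
grip_width: 0.897
grasp_force: 0.0
```

Emit:
drive_tool --moves '[[[0, 0, 0], 7], [[0, 0, 0], 14], [[0, 0, 0], 21], [[0, 0, 0], 28], [[0, 0, 0], 35], [[0, 0, 0], 41.3], [[0, 0, 0], 41.3], [[0, 0, 0], 41.3]]'

```text
time: 16.87
tool_pos: [495.6, 18.4, 207.9]
tcp_rot: [3.139, 0.001, -1.075]
force: [-0.6, 0.8, -0.7]
grip_width: 0.897
grasp_force: 0.0
```

Emit:
drive_tool --moves '[[[0, 0, -35], 0], [[0, 0, -65], 0], [[0, 0, -85], 0], [[0, 0, -93], 0], [[0, 0, -97], 0], [[0, 0, -97], 0], [[0, 0, -97], 0]]'

```text
time: 17.45
tool_pos: [497.4, 18.3, 113.1]
tcp_rot: [-3.14, -0.001, -1.073]
force: [-0.7, 0.3, 0.7]
grip_width: 0.9
grasp_force: 0.0
```

Emit:
drive_tool --moves '[[[0, 0, 0], 0], [[0, 0, 0], 0], [[0, 0, 0], 0], [[0, 0, 0], 0], [[0, 0, 0], 0], [[0, 0, 0], 0]]' --jaw 1

```text
time: 17.95
tool_pos: [497.6, 18.3, 113.4]
tcp_rot: [-3.139, -0.001, -1.072]
force: [-0.6, 0.2, 6.4]
grip_width: 0.494
grasp_force: 60.0
```

Emit:
drive_tool --moves '[[[0, 0, -0.2], -6], [[0, 0, -0.5], -12], [[0, 0, -0.7], -18], [[0, 0, -0.9], -24], [[0, 0, -1.2], -30], [[0, 0, -1.4], -36], [[0, 0, -1.6], -42], [[0, 0, -1.8], -48], [[0, 0, -2.1], -54], [[0, 0, -2.3], -60], [[0, 0, -2.5], -66], [[0, 0, -2.8], -72], [[0, 0, -3.0], -78], [[0, 0, -3.2], -84], [[0, 0, -3.5], -90], [[0, 0, -3.7], -96], [[0, 0, -3.9], -102], [[0, 0, -4.1], -108], [[0, 0, -4.4], -114], [[0, 0, -4.6], -120]]'

```text
time: 19.62
tool_pos: [496.7, 18.9, 108.7]
tcp_rot: [3.14, 0.001, 3.112]
force: [-2.6, 1.9, 8.6]
grip_width: 0.496
grasp_force: 59.8
```

Run:
```python
from h import *
s=arm.get_state();print(s['tool_pos'],s['tcp_rot'],s['force'],s['torque'],s['joint_efforts'][5],s['joint_positions'][5])
```

```text
[496.65001807  18.93549114 108.73511802] [3.14020512e+00 8.26705235e-04 3.11226969e+00] [-2.58542456  1.86907666  8.61306152] [0.42983537 0.65739217 0.03662579] -0.9522995352745056 -0.06112680487832075
```

Turning well; continue another 84°, then creep to the stop.

Emit:
drive_tool --moves '[[[0, 0, -0.2], -6], [[0, 0, -0.5], -12], [[0, 0, -0.7], -18], [[0, 0, -0.9], -24], [[0, 0, -1.2], -30], [[0, 0, -1.4], -36], [[0, 0, -1.6], -42], [[0, 0, -1.8], -48], [[0, 0, -2.1], -54], [[0, 0, -2.3], -60], [[0, 0, -2.5], -66], [[0, 0, -2.8], -72], [[0, 0, -3.0], -78], [[0, 0, -3.2], -84]]'

```text
time: 20.78
tool_pos: [497.1, 19.5, 105.6]
tcp_rot: [3.14, -0.003, 1.647]
force: [-1.6, 3.3, 7.4]
grip_width: 0.495
grasp_force: 60.0
```

Run:
```python
from h import *
s=arm.get_state();print(s['tool_pos'],s['tcp_rot'],s['force'],s['torque'],s['joint_efforts'][5],s['joint_positions'][5])
```

```text
[497.07136641  19.54503219 105.56689377] [ 3.13959303e+00 -2.65726067e-03  1.64659922e+00] [-1.55682693  3.27416989  7.44491545] [0.77214174 0.46036782 0.05931748] -0.9523447975516319 1.4049602513943185
```

Emit:
drive_tool --moves '[[[0, 0, -0.1], -3], [[0, 0, -0.2], -6], [[0, 0, -0.4], -9], [[0, 0, -0.5], -12], [[0, 0, -0.6], -15], [[0, 0, -0.7], -18]]'

```text
time: 21.28
tool_pos: [497.2, 19.5, 104.9]
tcp_rot: [3.14, -0.003, 1.335]
force: [-1.2, 3.3, 7.3]
grip_width: 0.494
grasp_force: 60.0
```

Run:
```python
from h import *
s=arm.get_state();print(s['tool_pos'],s['tcp_rot'],s['force'],s['torque'],s['joint_efforts'][5],s['joint_positions'][5])
```

```text
[497.20669277  19.54526676 104.8946825 ] [ 3.14028449 -0.00324027  1.33500525] [-1.2294072   3.33390503  7.33842723] [0.83863409 0.43519339 0.22666476] -0.3906250186264515 1.7165407625901052
```

Emit:
drive_tool --moves '[[[0, 0, -0.1], -2], [[0, 0, -0.2], -4], [[0, 0, -0.2], -6], [[0, 0, -0.3], -8], [[0, 0, -0.3], -8], [[0, 0, -0.3], -8]]'

```text
time: 21.78
tool_pos: [496.7, 18.0, 104.8]
tcp_rot: [3.14, 0.001, 1.2]
force: [-3.1, -1.9, 9.8]
grip_width: 0.494
grasp_force: 60.3
```

Run:
```python
from h import *
s=arm.get_state();print(s['tool_pos'],s['tcp_rot'],s['force'],s['torque'],s['joint_efforts'][5],s['joint_positions'][5])
```

```text
[496.70646395  18.01564263 104.79697235] [3.14005065e+00 1.09237855e-03 1.19957979e+00] [-3.12044681 -1.92857995  9.81253699] [-0.22214242  0.93422058  0.95998004] 0.9240101091563702 1.8514366737103842
```

Emit:
drive_tool --moves '[[[0, 0, 0], -2], [[0, 0, 0], -4], [[0, 0, 0], -6], [[0, 0, 0], -8], [[0, 0, 0], -10], [[0, 0, 0], -10]]'

```text
time: 22.28
tool_pos: [496.1, 17.4, 104.7]
tcp_rot: [3.14, 0.003, 1.026]
force: [-4.7, -3.9, 12.0]
grip_width: 0.493
grasp_force: 60.5
```

Run:
```python
from h import *
s=arm.get_state();print(s['tool_pos'],s['tcp_rot'],s['force'],s['torque'],s['joint_efforts'][5],s['joint_positions'][5])
```

```text
[496.11669204  17.41827361 104.67982651] [3.14006553e+00 2.78667980e-03 1.02577070e+00] [-4.65014433 -3.88918392 11.95669956] [-0.61186983  1.06573521  1.69320415] 1.915411502122879 2.024934185068141
```

The torque has climbed steadily to 1.7 N m against the hard stop, so the lid is tight. I release, lift and look.

Emit:
drive_tool --moves '[[[0, 0, 0], 0], [[0, 0, 0], 0], [[0, 0, 0], 0], [[0, 0, 0], 0]]' --jaw 0.38

```text
time: 22.62
tool_pos: [496.5, 18.3, 103.2]
tcp_rot: [-3.141, 0.0, 1.022]
force: [0.0, 0.1, 0.0]
grip_width: 0.617
grasp_force: 0.0
```

Emit:
drive_tool --moves '[[[0, 0, 5], 0], [[0, 0, 20], 0], [[0, 0, 45], 0], [[0, 0, 80], 0], [[-20, -35, 110], 0], [[-40, -70, 130], 0], [[-40, -70, 130], 0], [[-40, -70, 130], 0], [[-40, -70, 130], 0], [[-40, -70, 130], 0]]'

```text
time: 23.45
tool_pos: [456.4, -51.0, 232.4]
tcp_rot: [-3.14, -0.0, 1.023]
force: [0.4, 0.7, 0.1]
grip_width: 0.616
grasp_force: 0.0
```

Run:
```python
from h import *
np.set_printoptions(suppress=True,precision=1)
f=grab('wrist','w6');s=arm.get_state();print(s['tool_pos'],s['tcp_rot'],s['force'])
sc=grab('scene','scene6')
P=np.zeros((600,800,3),np.uint8);P[:400,:640]=f['pixels'];P[400:,:400]=cv2.resize(sc['pixels'][150:220,250:390],(400,200),interpolation=cv2.INTER_CUBIC)
cv2.imwrite('pics/c6.png',P[:,:,::-1])
for X in ([496.2,18.2,110],[496.2,18.2,119]):print(proj(f,X),proj(sc,X))
```

```text
[456.3 -50.8 232.1] [-3.1  0.   1. ] [ 0.2  0.3 -0.2]
[311.4  98. ] [295.9 175.5]
[311.3  97.8] [295.8 173.1]
```

View pics/c6.png

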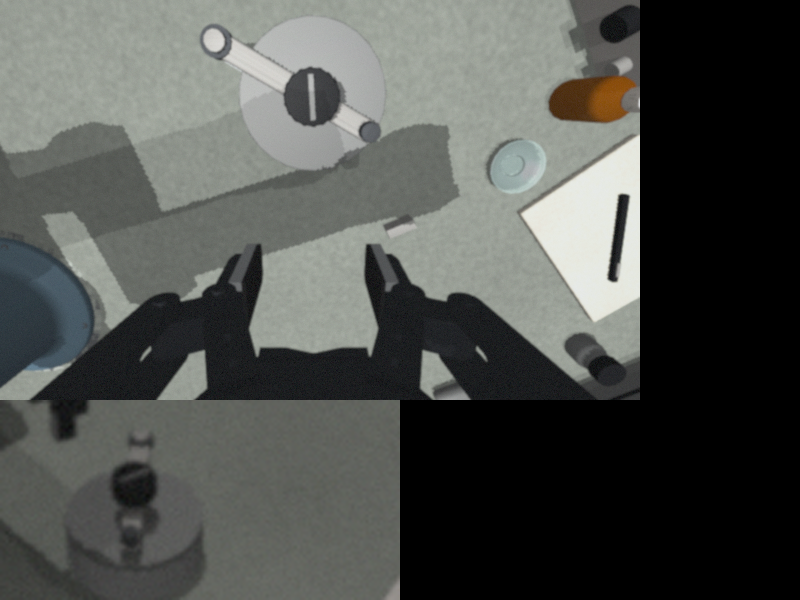

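The wrist view shows the lid closed over the canister (grip at (312,97), bar near vertical), and the scene crop shows it seated flush. The bar turned 217° (3.79 rad), so it started at about 0.41 rad, within the 0–0.5 given, and reached the stop. Handing in.

```bash
python3 -c "
from plant import arm
print(arm.close_job())"
```

```text
the job is handed in; nothing more can be done
None
```

The probe lies flat in the middle of the canister, tip the same way as the stored ones, the lid is swung over and screwed tight, and the job was handed in after about 24 s of the 72 s allowed.

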